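Lock the cartridge tray with its retaining bar

ROBOT

A 6-joint arm with a two-finger parallel gripper is mounted at the origin on the work surface. World frame = base frame: x ahead of the robot, y to its left, z up, the work surface at z = 0. Lengths are in mm, angles in degrees, forces in N, time in s.
With the tool pointing down it reaches from about 300 to 850 mm from the base axis. Payload 4.2 kg.
Tool frame: the origin (TCP) lies at the very end of the fingers, on their centre line; the grasp point (between the pads) lies 19 mm behind it; z points along the fingers, y is the line along which they close (so a half turn about z gives the same grasp; the last joint's range is limited). The gripper opens to 91 mm and grips with 3 to 60 N. Pads are 32 mm wide; open, the fingers measure 118 mm over their backs; the gripper's body (76 mm by 178 mm) begins 60 mm behind the grasp point.
Start: joints at [62.452, 18.312, 89.639, -0, 72.044, -1.146], TCP at [255.687, 515.041, 213.976] pointing down, gripper open.
Joint ranges: [-177.97, 177.97], [-48.28, 115.42], [12.27, 149.76], [-77.06, 257.06], [2.81, 150.46], [-146.56, 146.56]. Speed limits (degrees/s): [147.25, 147.25, 180, 180, 180, 180].

INTERFACE

Orientations are given as [roll, pitch, yaw] about the fixed x, y, z axes, in that order (R = Rz(yaw) Ry(pitch) Rx(roll)).
In Python, from workcell import env, grab_frame gives the robot as it stands. The module is installed in compiled form; this text tells all that it offers.
- The arm moves only by the tool move_arm, never from a script. Its argument "plan" is a list of rows, each an object of numbers: "tx", "ty", "tz": the shift along the tool's x, y, z in cm; "wx", "wy", "wz": the turn, a rotation vector about the tool's x, y, z in rad. In form: [{"tx": .., "ty": .., "tz": .., "wx": .., "wy": .., "wz": ..}, ...]. A call has 1 to 12 rows; each row shifts and turns the commanded pose from where the row before left it, along the tool's axes as they then stand; what a row does not reach is not made up. A row lasts 1/12 s, in which the tool goes at most 41.7 mm and 7.16 degrees, less where a joint would pass 70% of its speed; a pose out of reach is approached as far as the arm can. A call is refused whole if a number of a shift passes 4.17 or a number of a turn 0.125, either way. A call with a gripper value outside its range is refused whole. "gripper" is the finger opening in cm, from 0 to 9.12, set as the call begins (left out, the last holds). The fingers move at their own pace and stop on an object; "force" is the grip in N (left out, the last holds). Time passes only in rows, so rows that do not move let the fingers close. It gives the time, the measured TCP pose, the force, the opening and the grip force at its end, in the units of the state.
- env.state(): the state, without advancing time (a new reading comes with each control period).
- grab_frame(name): name is "scene" or "top"; returns a dict with "color" (400x640x3 uint8, red, green, blue), "vfov" (degrees; the focal length in pixels is half the picture's height over the tangent of half this angle, whatever the lens; pixels are square), "cx", "cy" (the principal point, pixels), "view" (4x4, takes a point from world to camera coordinates). Camera axes: x right, y up, looking along -z (the intrinsics and any distortion apply to the point x, -y, -z); pixel columns grow to the right and rows downward; lengths in mm; the calibration is good to about 2 mm. A picture is of the moment at which its call begins. There is no depth.
- env.job_done(): hands the job in; it is judged then, once.
The state is a dict: "time_s": time; "qpos": joint angles; "qvel": joint speeds; "effort": joint torques, N m; "ee_pos": TCP position; "ee_rot": TCP orientation; "force": force on the tool from outside, world axes, zero at the start; "torque": the same for the moment, N m; "gripper_width": finger opening in mm; "gripper_force": force on a finger pad.
Only numpy, scipy, OpenCV 4.12 (cv2) and the standard library are available. Lean on these libraries where they do the work, as an engineer would, in place of code of your own. Each camera call takes 0.05 s, during which the arm holds its last target. There are 200 camera calls.

TASK

Close up the black cartridge tray for transport: lay the loose metal retaining bar across the tray's two end ledges with its grip rib up, slid in under both hooked lips until it is fully home against the two stops behind them. It should lie flat and square, each end reaching right across its ledge and showing a little beyond the outside. Leave the headshell in the tray and the stylus guard and hex driver on the trolley where they are.

Things in the scene. Friction and masses are not known exactly. Their poses are not given: they have to be found in the camera images.
- tray: Black ABS tray fixed to the glass, 120 (x) x 180 (y) x 62 mm high; origin: centre of its underside, z up. At each end (|y| 70 to 90 mm) a solid cheek runs along x; its flat top, the ledge, is 40 mm high, open from above for x = -60 to 10 mm. On its +x half stands a hooked lip with a stop. Between the cheeks nothing of the tray is over 18 mm high.
- tray_lip (a point): Middle between the two lips' front edges, at lip underside height: x = 10, y = 0, z = 56 mm in the tray's frame. Each lip (|y| 70 to 90 mm) covers x = 10 to 42 mm, underside 56, top 62 mm above the trolley, 16 mm over the ledge; behind it the upright stop's inner face is at x = 42 mm. The bar goes in towards the tray's +x.
- tray_home (a point): Where the middle of the bar's underside is when the bar is fully home: at x = 27, y = 0, z = 40 mm in the tray's frame; axes as the tray's.
- bar: Loose aluminium retaining bar: flat strip 30 (x) x 210 (y, its length) x 8 mm thick, with an upright grip rib on the middle of its top, 14 mm thick (x), 60 mm long (y), top 36 mm above the strip's underside. Origin: centre of the strip's underside, z up. The same either way round. 0.13 to 0.25 kg; starts flat on the trolley, rib up.
- bar_grip (a point): Grip point in the middle of the rib, 31 mm above the bar's underside; axes as the bar's (pinch along x).
- headshell: Chrome headshell with a black cartridge under it, lying loose on the tray's floor (floor 4 mm thick) between the cheeks; about 65 (x) x 35 (y) mm, its top 22 mm above its underside, the finger lift 24 mm. Origin: centre of the cartridge's underside. Stays there.
- guard: Blue hard silicone stylus guard, an open U-shaped shoe 36 x 26 x 20 mm, on the trolley. Origin: centre of its underside. Leave alone.
- driver: Short steel hex driver lying on the trolley, 110 mm long along its x, handle 16 mm square and 60 mm long towards -x. Origin: under the joint of handle and shaft. Leave alone.
There are look-alikes about, which are no part of the job. Several things have the shape of the bar; the one meant has the colours described above.

How it is judged:
By the outcome, as a careful person would: the job done as asked, in the order asked, and still so for the second after the job is handed in, with the robot touching nothing.
It also fails if it takes over 43 s, if anything falls off the work surface, if the arm or the gripper's body presses on something with over 40 N, if the wrist force passes 120 N, or if a joint passes its speed limit or range.

## Working session

There is one attempt and no reset: what is moved stays moved. The work goes in short steps, Python scripts to look and compute and a tool call to move; the robot and the scene stay as the last step left them, time stands still between calls to the robot, and variables do not carry over. Pictures are saved under pics/ and viewed, at most 10 in all, crops included, and the job is handed in when it is done.

Besides the shell and the picture viewer there is one more tool, called after "Call:" by a JSON object that holds its "fn" and its "kwargs", one argument or row to a line. move_arm: Moves the arm, as the interface text tells. Its arguments: {"type":"object","properties":{"plan":{"type":"array","items":{"type":"object","properties":{"tx":{"type":"number"},"ty":{"type":"number"},"tz":{"type":"number"},"wx":{"type":"number"},"wy":{"type":"number"},"wz":{"type":"number"}}}},"gripper":{"type":"number"},"force":{"type":"number"}},"required":["plan"]}

```bash
mkdir -p pics; python3 - <<'E'
from workcell import env, grab_frame
import cv2,numpy as np,pickle
for n in ("scene","top"):
    f=grab_frame(n); pickle.dump(f,open(n+".pkl","wb"))
    cv2.imwrite(f"pics/{n}0.png",f["color"][:,:,::-1])
    print(n,{k:v for k,v in f.items() if k!="color"})
s=env.state(); print(s)
E
```

```text
scene {'vfov': 44.11403430891987, 'cx': 315.9073767279895, 'cy': 210.81554505634784, 'view': array([[-6.56135855e-01,  7.54616022e-01, -6.35602012e-03,
         4.03240319e+02],
       [-4.82928142e-01, -4.13402373e-01,  7.71931919e-01,
         2.23663389e+02],
       [ 5.79884600e-01,  5.09561710e-01,  6.35673433e-01,
        -1.33668603e+03],
       [ 0.00000000e+00,  0.00000000e+00,  0.00000000e+00,
         1.00000000e+00]])}
top {'vfov': 42.585713588693274, 'cx': 311.7260863177921, 'cy': 203.3008614415555, 'view': array([[ 6.27759481e-02, -9.98015069e-01,  5.01018688e-03,
        -5.22791837e+01],
       [ 9.72753120e-01,  6.23080207e-02,  2.23313856e-01,
        -5.70486622e+02],
       [-2.23182769e-01, -9.14506415e-03,  9.74733717e-01,
        -1.14271554e+03],
       [ 0.00000000e+00,  0.00000000e+00,  0.00000000e+00,
         1.00000000e+00]])}
{'time_s': 0.1, 'qpos': array([ 6.24501640e+01,  1.83474670e+01,  8.96982539e+01, -1.02197269e-03,
        7.20434969e+01, -1.14517707e+00]), 'qvel': array([-0.01041457,  0.02383561, -0.12843518, -0.01919108, -0.13181701,
       -0.03842747]), 'effort': array([ 1.11890375e-03, -4.13333845e+01, -2.32511687e+01,  7.29406276e-02,
        4.21740348e-02, -6.86403109e-05]), 'ee_pos': array([255.50120979, 514.62414944, 213.21734828]), 'ee_rot': array([-1.79910781e+02, -8.11578922e-04,  1.53595656e+02]), 'force': array([-0.36628355,  0.29693552, -0.61542571]), 'torque': array([-0.02783868, -0.08171336,  0.00678598]), 'gripper_force': 0.0, 'gripper_width': 91.10236638000372}
```

View pics/scene0.png

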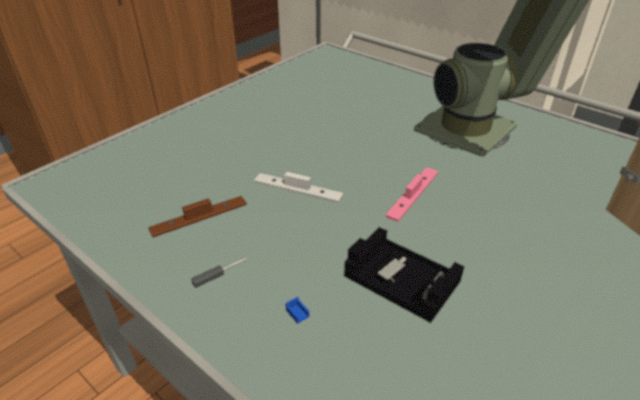

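View pics/top0.png

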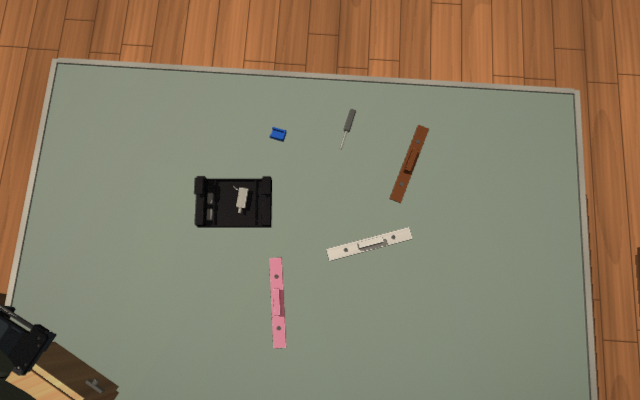

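```bash
python3 - <<'E'
import cv2,numpy as np,pickle
t=pickle.load(open("top.pkl","rb"))["color"][:,:,::-1]; s=pickle.load(open("scene.pkl","rb"))["color"][:,:,::-1]
g=lambda im:np.clip(im.astype(float)*1.0,0,255)
R=lambda im:cv2.resize((255*(im/255.)**.6).astype(np.uint8),(400,300),interpolation=cv2.INTER_CUBIC)
a=np.vstack([np.hstack([R(t[165:240,185:285]),R(t[207:282,320:420])]),np.hstack([R(s[225:330,335:475]),R(s[145:220,245:345])])])
cv2.imwrite("pics/crop0.png",a)
E
```

```text
(no output)
```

View pics/crop0.png

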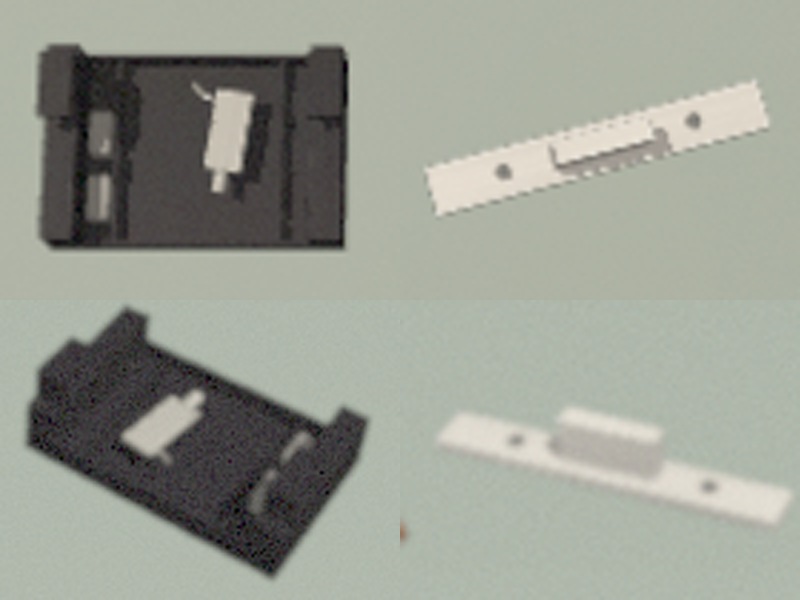

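The three bar shapes in the top view are pink (277,303), brown (409,164) and silver-white (369,244). The silver-white one is the bare-metal bar, and the crop shows a bare metal strip with its rib up. Which way the tray's lips face isn't clear yet, so I'll stretch the dark tones.

```bash
python3 - <<'E'
import cv2,numpy as np,pickle
from workcell import grab_frame
def avg(n): return np.mean([grab_frame(n)["color"] for _ in range(8)],0)[:,:,::-1]
t=avg("top"); s=avg("scene"); np.savez("avg.npz",t=t,s=s)
R=lambda im:cv2.resize((255*np.clip(im/70.,0,1)**.8).astype(np.uint8),(400,400),interpolation=cv2.INTER_CUBIC)
cv2.imwrite("pics/crop1.png",np.hstack([R(t[160:245,190:275]),R(s[220:330,340:470])]))
E
```

```text
(no output)
```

View pics/crop1.png

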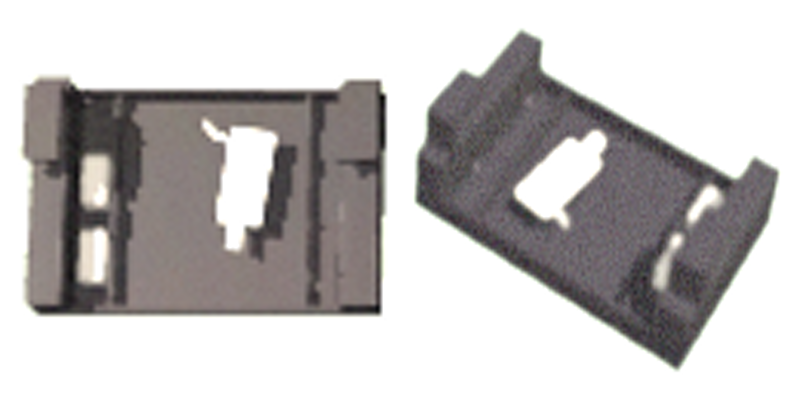

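```bash
cat > h.py <<'E'
import numpy as np,cv2,pickle
F={n:pickle.load(open(n+".pkl","rb")) for n in("top","scene")}
def ray(n,u,v):
    f=F[n]; V=f["view"]; fl=200/np.tan(np.radians(f["vfov"]/2))
    d=V[:3,:3].T@np.array([(u-f["cx"])/fl,-(v-f["cy"])/fl,-1.]); return -V[:3,:3].T@V[:3,3],d
def cast(n,u,v,z):
    c,d=ray(n,u,v); return (c+d*(z-c[2])/d[2])[:2]
def proj(n,p):
    f=F[n];V=f["view"];fl=200/np.tan(np.radians(f["vfov"]/2)); q=V[:3,:3]@np.array(p,float)+V[:3,3]
    return np.array([f["cx"]+fl*q[0]/-q[2],f["cy"]-fl*q[1]/-q[2]])
def big(m):
    c,_=cv2.findContours(m.astype(np.uint8),cv2.RETR_EXTERNAL,cv2.CHAIN_APPROX_NONE); return max(c,key=cv2.contourArea)
E
python3 - <<'E'
from h import *
a=np.load("avg.npz")
boxes={"top":(320,220,420,270),"scene":(245,165,350,205)}
for n,k in(("top","t"),("scene","s")):
    im=a[k]; x0,y0,x1,y1=boxes[n]
    sub=im[y0:y1,x0:x1]; bg=np.median(im[y0:y1,x0:x1].reshape(-1,3),0); print(n,bg)
    d=sub[:,:,2]-bg[2]  # red excess
    m=d>25
    c=big(m); c=cv2.approxPolyDP(c,2.5,True)[:,0]+[x0,y0]; print("bar",c.tolist())
    for p in c: print(p,cast(n,*p,8).round(1))
    x0,y0,x1,y1={"top":(185,165,285,240),"scene":(335,222,475,330)}[n]
    m=im[y0:y1,x0:x1].max(2)<75; c=big(m); p=cv2.approxPolyDP(c,1.5,True)[:,0]+[x0,y0]
    print("tray"); 
    for q in p: print(q,*[cast(n,*q,z).round(1) for z in(0,40,62)])
# straightness of top trolley edge in top view
g=a["t"].mean(2); 
E
```

```text
top [123.5 142.5 135.5]
bar [[409, 229], [328, 248], [329, 260], [363, 251], [357, 248], [357, 243], [361, 247], [383, 241], [383, 238], [388, 244], [411, 238]]
[409 229] [ 536.6 -256.5]
[328 248] [477.5 -61.7]
[329 260] [448.6 -65.8]
[363 251] [ 475.6 -146.5]
[357 248] [ 481.9 -131.8]
[357 243] [ 494.1 -131.2]
[361 247] [ 485.  -141.3]
[383 241] [ 503. -194.]
[383 238] [ 510.4 -193.8]
[388 244] [ 496.4 -206.4]
[411 238] [ 514.7 -261.8]
tray
[195 178] [633.7 280.7] [623.1 270.8] [617.2 265.4]
[195 224] [517.1 267.4] [510.2 258. ] [506.4 252.7]
[197 226] [512.4 262. ] [505.7 252.7] [502.  247.5]
[270 226] [523.8  83.3] [516.7  79.7] [512.8  77.7]
[270 177] [648.4  93.4] [637.2  89.5] [631.1  87.3]
[263 177] [647.2 110.9] [636.2 106.4] [630.1 104. ]
[261 179] [641.7 115.5] [630.8 110.9] [624.8 108.3]
[207 179] [633.  250.5] [622.4 241.5] [616.6 236.6]
[204 176] [640.3 258.8] [629.5 249.6] [623.5 244.5]
[197 176] [639.2 276.3] [628.4 266.6] [622.4 261.2]
scene [131.875 148.    136.875]
bar [[254, 179], [335, 200], [342, 195], [341, 192], [313, 185], [306, 190], [283, 184], [280, 177], [
[... 427 characters left out ...]
6.9 113.5] [683.4 125.8]
[428 321] [626.2 262.8] [656.9 275. ] [673.8 281.7]
[433 318] [615.2 266. ] [646.5 277.9] [663.7 284.5]
[458 283] [515.4 259.3] [552.6 271.7] [573.1 278.5]
[463 268] [475.2 247.9] [514.7 261. ] [536.5 268.1]
[456 263] [471.9 231.4] [511.7 245.4] [533.6 253.1]
[450 268] [491.2 229.3] [529.8 243.4] [551.1 251.2]
[446 268] [496.1 223.6] [534.4 238. ] [555.5 246. ]
[387 240] [504.4  94.3] [542.2 116.4] [563.1 128.5]
[385 237] [499.6  86.1] [537.8 108.7] [558.7 121.1]
[386 231] [483.2  77.2] [522.3 100.3] [543.8 113. ]
[380 228] [483.6  62.4] [522.7  86.3] [544.2  99.5]
[366 240] [531.9  62.2] [568.2  86.1] [588.1  99.3]
[359 239] [538.8  49.7] [574.6  74.3] [594.3  87.9]
```

```bash
cat >> h.py <<'E'
from scipy.spatial.transform import Rotation as Ro
def to(x,y,z,yaw=None):
    from workcell import env
    s=env.state(); R=Ro.from_euler('xyz',s["ee_rot"],degrees=True)
    print("t",s["time_s"],"pos",s["ee_pos"].round(1),"rot",s["ee_rot"].round(2),"F",s["force"].round(1),"T",s["torque"].round(2),"w",round(s["gripper_width"],1),"gf",s["gripper_force"])
    print("tool shift cm",(R.inv().apply(np.array([x,y,z])-s["ee_pos"])/10).round(3))
    if yaw is not None: print("wrot rad",(R.inv()*Ro.from_euler('xyz',[180,0,yaw],degrees=True)).as_rotvec().round(4))
E
python3 - <<'E'
from h import *
a=np.load("avg.npz")
# straightness of trolley's upper edge (inner dark line) in top view
g=a["t"].mean(2); us=np.arange(90,560,20); P=[]
for u in us:
    v0=int(60+(u-53)*32/527); col=np.gradient(g[v0-10:v0+14,u]); P.append(v0-10+np.argmin(col))
P=np.array(P);k=np.polyfit(us,P,1);print((P-np.polyval(k,us)).round(1))
# tray edge profiles in top view
for u in (200,235,267): print(u,g[168:182,u].round(),g[218:232,u].round())
for v in (183,205,220): print(v,g[v,190:204].round(),g[v,264:277].round())
E
```

```text
[ 0.3  0.1 -0.1 -0.3 -0.4  0.4  0.2 -0.  -0.2 -0.4  0.4  0.2 -0.  -0.2
 -0.4  0.4  0.2  0.  -0.2 -0.4  0.4  0.2  0.  -0.2]
200 [137. 137. 137. 137. 137. 137. 137. 126.  52.  31.  31.  30.  31.  30.] [ 33.  33.  32.  32.  32.  33.  27.   7.  16.  72. 136. 137. 136. 136.]
235 [137. 137. 137. 137. 137. 137. 137. 136. 137. 131.  99.  21.   7.  14.] [ 31.  31.  30.  30.  30.  31.  31.  29.  25.  72. 137. 136. 136. 137.]
267 [136. 136. 136. 137. 136. 136. 136. 128.  73.  27.  27.  28.  28.  27.] [ 28.  28.  29.  28.  28.  29.  26.   7.  18.  72. 136. 136. 135. 136.]
183 [137. 137. 137. 138.  85.  39.  31.  30.  31.  31.  31.  31.  26.  14.] [ 28.  28.  28.  28.  28.  27.  15.   9. 121. 137. 136. 136. 136.]
205 [137. 137. 137. 137. 137.  83.  40.  32.  33.  32.  33.  31.  31.  20.] [ 29.  29.  27.  28.  28.  28.  12.  41. 122. 136. 137. 136. 136.]
220 [137. 137. 137. 136.  95.  48.  33.  34.  32.  32.  32.  33.  29.  13.] [ 29.  29.  28.  29.  29.  29.  14.  92. 129. 136. 136. 136. 135.]
```

Call:
{"fn": "move_arm", "kwargs": {
  "plan": [
    {"wz":0.115},
    {"wz":0.115},
    {"wz":0.115},
    {"wz":0.115},
    {"wz":0.115},
    {"wz":0.115},
    {"wz":0.115}
  ],
  "gripper": 9.0
}}

```text
schema error: expected keys tx, ty, tz, wx, wy, wz
```

```bash
python3 -c "
from h import *
to(495,-160.5,150,107.6)"
```

```text
t 0.9 pos [255.7 515.  214. ] rot [179.99   0.   153.6 ] F [ 0.4 -0.7  0.8] T [ 0.01 -0.01  0.03] w 91.3 gf 0.0
tool shift cm [-51.473 -49.87    6.394]
wrot rad [ 2.000e-04 -0.000e+00  8.028e-01]
```

Call:
{"fn": "move_arm", "kwargs": {
  "plan": [
    {"tx":0,"ty":0,"tz":0,"wx":0,"wy":0,"wz":0.115},
    {"tx":0,"ty":0,"tz":0,"wx":0,"wy":0,"wz":0.115},
    {"tx":0,"ty":0,"tz":0,"wx":0,"wy":0,"wz":0.115},
    {"tx":0,"ty":0,"tz":0,"wx":0,"wy":0,"wz":0.115},
    {"tx":0,"ty":0,"tz":0,"wx":0,"wy":0,"wz":0.115},
    {"tx":0,"ty":0,"tz":0,"wx":0,"wy":0,"wz":0.115},
    {"tx":0,"ty":0,"tz":0,"wx":0,"wy":0,"wz":0.113},
    {"tx":-3.9,"ty":0.14,"tz":0.3,"wx":0,"wy":0,"wz":0},
    {"tx":-3.9,"ty":0.14,"tz":0.3,"wx":0,"wy":0,"wz":0},
    {"tx":-3.9,"ty":0.14,"tz":0.3,"wx":0,"wy":0,"wz":0},
    {"tx":-3.9,"ty":0.14,"tz":0.3,"wx":0,"wy":0,"wz":0},
    {"tx":-3.9,"ty":0.14,"tz":0.3,"wx":0,"wy":0,"wz":0}
  ],
  "gripper": 9.0
}}

```text
time_s: 1.9
ee_pos: [321.5, 329.7, 198.9]
ee_rot: [180.0, -0.0, 107.6]
force: [1.6, -0.1, 0.6]
gripper_width: 89.8
gripper_force: 0.0
```

Call:
{"fn": "move_arm", "kwargs": {
  "plan": [
    {"tx":-3.9,"ty":0.14,"tz":0.3,"wx":0,"wy":0,"wz":0},
    {"tx":-3.9,"ty":0.14,"tz":0.3,"wx":0,"wy":0,"wz":0},
    {"tx":-3.9,"ty":0.14,"tz":0.3,"wx":0,"wy":0,"wz":0},
    {"tx":-3.9,"ty":0.14,"tz":0.3,"wx":0,"wy":0,"wz":0},
    {"tx":-3.9,"ty":0.14,"tz":0.3,"wx":0,"wy":0,"wz":0},
    {"tx":-3.9,"ty":0.14,"tz":0.3,"wx":0,"wy":0,"wz":0},
    {"tx":-3.9,"ty":0.14,"tz":0.3,"wx":0,"wy":0,"wz":0},
    {"tx":-3.9,"ty":0.14,"tz":0.3,"wx":0,"wy":0,"wz":0},
    {"tx":-3.9,"ty":0.14,"tz":0.3,"wx":0,"wy":0,"wz":0},
    {"tx":-3.9,"ty":0.14,"tz":0.3,"wx":0,"wy":0,"wz":0},
    {"tx":-3.9,"ty":0.14,"tz":0.3,"wx":0,"wy":0,"wz":0},
    {"tx":-3.9,"ty":0.14,"tz":0.3,"wx":0,"wy":0,"wz":0}
  ]
}}

```text
time_s: 2.9
ee_pos: [479.1, -111.9, 163.0]
ee_rot: [180.0, 0.0, 107.6]
force: [1.0, 0.4, 0.7]
gripper_width: 89.7
gripper_force: 0.0
```

```bash
python3 -c "
from h import *
to(495,-160.5,13,107.6)"
```

```text
t 2.9 pos [ 479.1 -111.9  163. ] rot [1.7996e+02 1.0000e-02 1.0756e+02] F [1.  0.4 0.7] T [ 0.01 -0.05  0.04] w 89.7 gf 0.0
tool shift cm [-5.116  0.038 15.003]
wrot rad [ 0.0007  0.0002 -0.0007]
```

Call:
{"fn": "move_arm", "kwargs": {
  "plan": [
    {"tx":-2.6,"ty":0.02,"tz":0,"wx":0,"wy":0,"wz":0},
    {"tx":-2.5,"ty":0.02,"tz":0,"wx":0,"wy":0,"wz":0},
    {"tx":0,"ty":0,"tz":3,"wx":0,"wy":0,"wz":0},
    {"tx":0,"ty":0,"tz":3,"wx":0,"wy":0,"wz":0},
    {"tx":0,"ty":0,"tz":3,"wx":0,"wy":0,"wz":0},
    {"tx":0,"ty":0,"tz":2,"wx":0,"wy":0,"wz":0},
    {"tx":0,"ty":0,"tz":1.5,"wx":0,"wy":0,"wz":0},
    {"tx":0,"ty":0,"tz":1,"wx":0,"wy":0,"wz":0},
    {"tx":0,"ty":0,"tz":0.8,"wx":0,"wy":0,"wz":0},
    {"tx":0,"ty":0,"tz":0.7,"wx":0,"wy":0,"wz":0},
    {"tx":0,"ty":0,"tz":0,"wx":0,"wy":0,"wz":0},
    {"tx":0,"ty":0,"tz":0,"wx":0,"wy":0,"wz":0}
  ]
}}

```text
time_s: 3.9
ee_pos: [494.9, -158.3, 13.2]
ee_rot: [180.0, 0.0, 107.6]
force: [0.8, 0.9, -0.7]
gripper_width: 90.3
gripper_force: 0.0
```

Call:
{"fn": "move_arm", "kwargs": {
  "plan": [
    {"tx":0,"ty":0,"tz":0,"wx":0,"wy":0,"wz":0},
    {"tx":0,"ty":0,"tz":0,"wx":0,"wy":0,"wz":0},
    {"tx":0,"ty":0,"tz":0,"wx":0,"wy":0,"wz":0},
    {"tx":0,"ty":0,"tz":0,"wx":0,"wy":0,"wz":0},
    {"tx":0,"ty":0,"tz":0,"wx":0,"wy":0,"wz":0},
    {"tx":0,"ty":0,"tz":0,"wx":0,"wy":0,"wz":0},
    {"tx":0,"ty":0,"tz":0,"wx":0,"wy":0,"wz":0},
    {"tx":0,"ty":0,"tz":0,"wx":0,"wy":0,"wz":0},
    {"tx":0,"ty":0,"tz":0,"wx":0,"wy":0,"wz":0},
    {"tx":0,"ty":0,"tz":0,"wx":0,"wy":0,"wz":0},
    {"tx":0,"ty":0,"tz":0,"wx":0,"wy":0,"wz":0},
    {"tx":0,"ty":0,"tz":0,"wx":0,"wy":0,"wz":0}
  ],
  "gripper": 0.8,
  "force": 25
}}

```text
time_s: 4.9
ee_pos: [494.5, -158.2, 12.9]
ee_rot: [-180.0, -0.0, 107.6]
force: [-0.2, -0.3, 0.5]
gripper_width: 14.1
gripper_force: 24.9
```

```bash
python3 - <<'E'
from h import *
to(495,-160.5,110,107.6)
from workcell import grab_frame
cv2.imwrite("pics/grasp.png",np.hstack([cv2.resize(grab_frame("scene")["color"][100:240,220:360],(400,400)),cv2.resize(grab_frame("top")["color"][180:280,320:420],(400,400))])[:,:,::-1])
E
```

```text
t 4.9 pos [ 494.5 -158.2   12.9] rot [-180.    -0.   107.6] F [-0.2 -0.3  0.5] T [-0.01  0.05  0.19] w 14.1 gf 24.94393676519394
tool shift cm [-0.229 -0.022 -9.711]
wrot rad [-0.     -0.0001 -0.0001]
```

View pics/grasp.png

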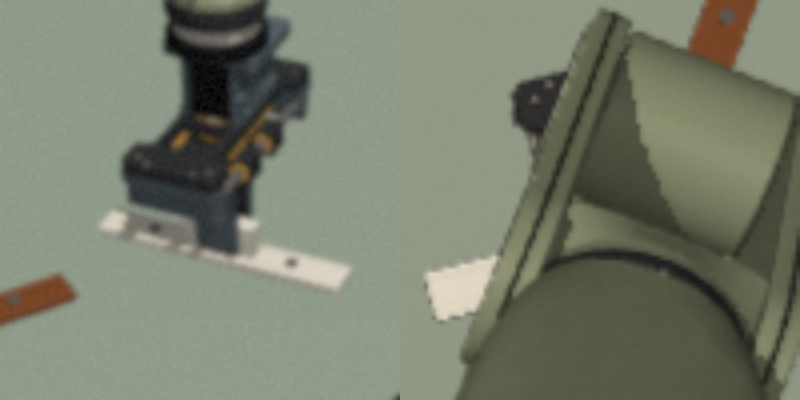

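Call:
{"fn": "move_arm", "kwargs": {
  "plan": [
    {"tx":0,"ty":0,"tz":-1,"wx":0,"wy":0,"wz":0},
    {"tx":0,"ty":0,"tz":-2,"wx":0,"wy":0,"wz":0},
    {"tx":0,"ty":0,"tz":-3,"wx":0,"wy":0,"wz":0},
    {"tx":0,"ty":0,"tz":-3,"wx":0,"wy":0,"wz":0},
    {"tx":0,"ty":0,"tz":-1.7,"wx":0,"wy":0,"wz":0},
    {"tx":0,"ty":0,"tz":0,"wx":0,"wy":0,"wz":0.061},
    {"tx":0,"ty":0,"tz":0,"wx":0,"wy":0,"wz":0.061},
    {"tx":0,"ty":0,"tz":0,"wx":0,"wy":0,"wz":0.061},
    {"tx":0,"ty":0,"tz":0,"wx":0,"wy":0,"wz":0.061},
    {"tx":1,"ty":0.25,"tz":0,"wx":0,"wy":0,"wz":0},
    {"tx":2,"ty":0.5,"tz":0,"wx":0,"wy":0,"wz":0},
    {"tx":3,"ty":0.7,"tz":0,"wx":0,"wy":0,"wz":0}
  ]
}}

```text
time_s: 6.0
ee_pos: [505.1, -97.6, 120.2]
ee_rot: [180.0, 0.0, 93.5]
force: [0.1, 0.3, -2.1]
gripper_width: 13.7
gripper_force: 25.0
```

Call:
{"fn": "move_arm", "kwargs": {
  "plan": [
    {"tx":3,"ty":0.7,"tz":0,"wx":0,"wy":0,"wz":0},
    {"tx":3,"ty":0.7,"tz":0,"wx":0,"wy":0,"wz":0},
    {"tx":3,"ty":0.7,"tz":0,"wx":0,"wy":0,"wz":0},
    {"tx":3,"ty":0.7,"tz":0,"wx":0,"wy":0,"wz":0},
    {"tx":3,"ty":0.7,"tz":0,"wx":0,"wy":0,"wz":0},
    {"tx":3,"ty":0.7,"tz":0,"wx":0,"wy":0,"wz":0},
    {"tx":3,"ty":0.7,"tz":0,"wx":0,"wy":0,"wz":0},
    {"tx":3,"ty":0.7,"tz":0,"wx":0,"wy":0,"wz":0},
    {"tx":2,"ty":0.4,"tz":0,"wx":0,"wy":0,"wz":0},
    {"tx":0.8,"ty":0.1,"tz":0,"wx":0,"wy":0,"wz":0},
    {"tx":0,"ty":0,"tz":0,"wx":0,"wy":0,"wz":0}
  ]
}}

```text
time_s: 6.92
ee_pos: [548.8, 176.0, 119.9]
ee_rot: [-180.0, -0.0, 93.8]
force: [0.4, 0.4, -2.8]
gripper_width: 14.3
gripper_force: 25.0
```

```bash
python3 - <<'E'
from h import *
to(549.5,174.3,75,93.6)
from workcell import grab_frame
s=grab_frame("scene")["color"]; t=grab_frame("top")["color"]
np.savez("mid.npz",s=s,t=t)
R=lambda im:cv2.resize((255*(im/255.)**.5).astype(np.uint8),(400,400),interpolation=cv2.INTER_CUBIC)
cv2.imwrite("pics/mid.png",np.hstack([R(s[180:340,320:480]),R(t[140:260,175:295])])[:,:,::-1])
E
```

```text
t 6.9167 pos [548.8 176.  119.9] rot [-1.7998e+02 -2.0000e-02  9.3830e+01] F [ 0.4  0.4 -2.8] T [-0.1   0.04 -0.01] w 14.3 gf 24.98960852622986
tool shift cm [-0.178  0.061  4.491]
wrot rad [-0.0003 -0.0004  0.0041]
```

View pics/mid.png

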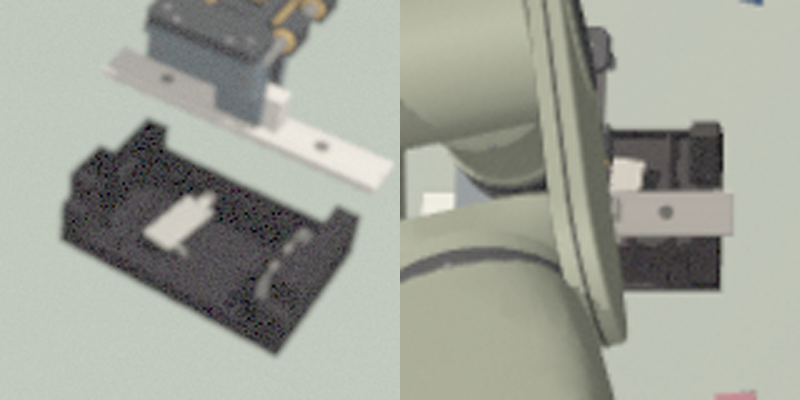

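```bash
python3 - <<'E'
from h import *
for u,v in((181.5,204),(274.7,198),(274.7,210.3)): print(cast("top",u,v,116).round(1))
for u,v in((320+375/2.5,180+190/2.5),(320+105/2.5,180+70/2.5),(320+392/2.5,180+163/2.5),(320+125/2.5,180+48/2.5)): print(cast("scene",u,v,112).round(1))
E
```

```text
[540.6 275.3]
[567.8  67.6]
[539.5  65.3]
[554.3 280.1]
[569.3  72.7]
[523.8 276.6]
[538.8  68.4]
```

Call:
{"fn": "move_arm", "kwargs": {
  "plan": [
    {"tx":-0.1,"ty":0,"tz":1,"wx":0,"wy":0,"wz":0.002},
    {"tx":0,"ty":0,"tz":1.5,"wx":0,"wy":0,"wz":0.002},
    {"tx":0,"ty":0,"tz":1.5,"wx":0,"wy":0,"wz":0},
    {"tx":0,"ty":0,"tz":1,"wx":0,"wy":0,"wz":0},
    {"tx":0,"ty":0,"tz":0.7,"wx":0,"wy":0,"wz":0},
    {"tx":0,"ty":0,"tz":0.4,"wx":0,"wy":0,"wz":0},
    {"tx":0,"ty":0,"tz":0.2,"wx":0,"wy":0,"wz":0},
    {"tx":0,"ty":0,"tz":0,"wx":0,"wy":0,"wz":0}
  ]
}}

```text
time_s: 7.68
ee_pos: [549.4, 172.6, 56.8]
ee_rot: [-180.0, -0.0, 93.4]
force: [0.3, 0.9, -2.9]
gripper_width: 13.8
gripper_force: 25.0
```

```bash
python3 - <<'E'
from h import *
to(594,176,56,93.6)
from workcell import grab_frame
s=grab_frame("scene")["color"]; t=grab_frame("top")["color"]
R=lambda im:cv2.resize((255*(im/255.)**.5).astype(np.uint8),(400,400),interpolation=cv2.INTER_CUBIC)
cv2.imwrite("pics/low.png",np.hstack([R(s[200:340,330:470]),R(t[150:250,185:285])])[:,:,::-1])
E
```

```text
t 7.6833 pos [549.4 172.6  56.8] rot [-179.99   -0.     93.36] F [ 0.3  0.9 -2.9] T [-0.03  0.01  0.01] w 13.8 gf 24.98928129673004
tool shift cm [0.077 4.476 0.081]
wrot rad [-0.0001 -0.     -0.0042]
```

View pics/low.png

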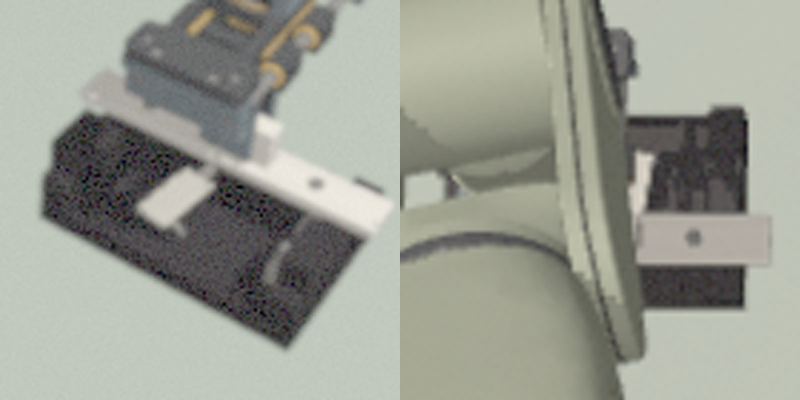

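Call:
{"fn": "move_arm", "kwargs": {
  "plan": [
    {"tx":0,"ty":0.5,"tz":0,"wx":0,"wy":0,"wz":-0.004},
    {"tx":0.05,"ty":0.7,"tz":0,"wx":0,"wy":0,"wz":0},
    {"tx":0,"ty":0.7,"tz":0,"wx":0,"wy":0,"wz":0},
    {"tx":0,"ty":0.7,"tz":0,"wx":0,"wy":0,"wz":0},
    {"tx":0,"ty":0.7,"tz":0,"wx":0,"wy":0,"wz":0},
    {"tx":0,"ty":0.5,"tz":0,"wx":0,"wy":0,"wz":0},
    {"tx":0,"ty":0.3,"tz":0,"wx":0,"wy":0,"wz":0},
    {"tx":0,"ty":0,"tz":0,"wx":0,"wy":0,"wz":0}
  ]
}}

```text
time_s: 8.45
ee_pos: [591.0, 175.9, 56.8]
ee_rot: [180.0, -0.0, 93.6]
force: [-0.5, -0.4, -2.0]
gripper_width: 13.9
gripper_force: 25.0
```

Call:
{"fn": "move_arm", "kwargs": {
  "plan": [
    {"tx":0,"ty":0,"tz":0.1,"wx":0,"wy":0,"wz":0},
    {"tx":0,"ty":0,"tz":0.1,"wx":0,"wy":0,"wz":0},
    {"tx":0,"ty":0,"tz":0.05,"wx":0,"wy":0,"wz":0},
    {"tx":0,"ty":0,"tz":0,"wx":0,"wy":0,"wz":0}
  ]
}}

```text
time_s: 8.78
ee_pos: [589.7, 175.9, 54.2]
ee_rot: [-180.0, 0.0, 93.6]
force: [-0.1, 1.2, -1.6]
gripper_width: 14.0
gripper_force: 25.0
```

```bash
python3 -c "
from h import *
to(601.5,176,53,93.6)"
```

```text
t 8.7833 pos [589.7 175.9  54.2] rot [-179.96    0.     93.61] F [-0.1  1.2 -1.6] T [-0.07 -0.03  0.01] w 14.0 gf 24.989222288131714
tool shift cm [-0.06   1.176  0.124]
wrot rad [-0.0006  0.0001  0.0003]
```

Call:
{"fn": "move_arm", "kwargs": {
  "plan": [
    {"tx":0,"ty":0,"tz":0.05,"wx":0,"wy":0,"wz":0},
    {"tx":0,"ty":0,"tz":0.05,"wx":0,"wy":0,"wz":0},
    {"tx":0,"ty":0,"tz":0,"wx":0,"wy":0,"wz":0}
  ]
}}

```text
time_s: 9.03
ee_pos: [590.1, 175.9, 53.4]
ee_rot: [-180.0, -0.0, 93.6]
force: [-0.6, -0.4, -1.3]
gripper_width: 14.1
gripper_force: 25.0
```

Call:
{"fn": "move_arm", "kwargs": {
  "plan": [
    {"tx":0,"ty":0.2,"tz":0,"wx":0,"wy":0,"wz":0},
    {"tx":0,"ty":0.2,"tz":0,"wx":0,"wy":0,"wz":0},
    {"tx":0,"ty":0.2,"tz":0,"wx":0,"wy":0,"wz":0},
    {"tx":0,"ty":0.1,"tz":0,"wx":0,"wy":0,"wz":0},
    {"tx":0,"ty":0,"tz":0,"wx":0,"wy":0,"wz":0}
  ]
}}

```text
time_s: 9.45
ee_pos: [597.6, 176.4, 53.4]
ee_rot: [180.0, -0.0, 93.6]
force: [-0.3, 0.1, -2.0]
gripper_width: 14.0
gripper_force: 25.0
```

Call:
{"fn": "move_arm", "kwargs": {
  "plan": [
    {"tx":0,"ty":0.1,"tz":0,"wx":0,"wy":0,"wz":0},
    {"tx":0,"ty":0.1,"tz":0,"wx":0,"wy":0,"wz":0},
    {"tx":0,"ty":0,"tz":0,"wx":0,"wy":0,"wz":0}
  ]
}}

```text
time_s: 9.7
ee_pos: [599.4, 176.5, 53.5]
ee_rot: [180.0, -0.0, 93.6]
force: [-0.1, 1.0, -1.4]
gripper_width: 13.9
gripper_force: 25.0
```

Call:
{"fn": "move_arm", "kwargs": {
  "plan": [
    {"tx":0,"ty":0.1,"tz":0,"wx":0,"wy":0,"wz":0},
    {"tx":0,"ty":0.1,"tz":0,"wx":0,"wy":0,"wz":0},
    {"tx":0,"ty":0,"tz":0,"wx":0,"wy":0,"wz":0}
  ]
}}

```text
time_s: 9.95
ee_pos: [601.4, 176.6, 53.5]
ee_rot: [180.0, -0.0, 93.6]
force: [-1.0, 0.5, -2.4]
gripper_width: 13.8
gripper_force: 25.0
```

Call:
{"fn": "move_arm", "kwargs": {
  "plan": [
    {"tx":0,"ty":0.1,"tz":0,"wx":0,"wy":0,"wz":0},
    {"tx":0,"ty":0,"tz":0,"wx":0,"wy":0,"wz":0}
  ]
}}

```text
time_s: 10.12
ee_pos: [602.0, 176.7, 53.4]
ee_rot: [-180.0, -0.0, 93.6]
force: [-1.4, 0.4, -1.9]
gripper_width: 13.7
gripper_force: 25.0
```

Call:
{"fn": "move_arm", "kwargs": {
  "plan": [
    {"tx":0,"ty":0.1,"tz":0,"wx":0,"wy":0,"wz":0},
    {"tx":0,"ty":0,"tz":0,"wx":0,"wy":0,"wz":0}
  ]
}}

```text
time_s: 10.28
ee_pos: [602.0, 176.6, 53.3]
ee_rot: [-179.8, 0.0, 93.6]
force: [-2.7, 0.4, 0.2]
gripper_width: 14.0
gripper_force: 25.0
```

Call:
{"fn": "move_arm", "kwargs": {
  "plan": [
    {"tx":0,"ty":0.1,"tz":0,"wx":0,"wy":0,"wz":0},
    {"tx":0,"ty":0,"tz":0,"wx":0,"wy":0,"wz":0}
  ]
}}

```text
time_s: 10.45
ee_pos: [602.1, 176.6, 53.2]
ee_rot: [-179.7, 0.0, 93.6]
force: [-5.9, 0.5, 0.6]
gripper_width: 14.0
gripper_force: 25.0
```

```bash
python3 -c "
from h import *
to(601.5,176,53,93.6)"
```

```text
t 10.45 pos [602.1 176.6  53.2] rot [-1.7973e+02  1.0000e-02  9.3590e+01] F [-5.9  0.5  0.6] T [-0.07  1.15 -0.11] w 14.0 gf 24.995769560337067
tool shift cm [-0.059 -0.064  0.016]
wrot rad [-0.0047  0.0002 -0.0002]
```

Call:
{"fn": "move_arm", "kwargs": {
  "plan": [
    {"tx":0,"ty":-0.1,"tz":0.05,"wx":0,"wy":0,"wz":0},
    {"tx":0,"ty":0,"tz":0.05,"wx":0,"wy":0,"wz":0},
    {"tx":0,"ty":0,"tz":0,"wx":0,"wy":0,"wz":0}
  ],
  "force": 12
}}

```text
time_s: 10.7
ee_pos: [602.1, 176.6, 53.0]
ee_rot: [-179.9, 0.0, 93.6]
force: [-5.9, -0.1, 3.8]
gripper_width: 13.8
gripper_force: 12.0
```

Call:
{"fn": "move_arm", "kwargs": {
  "plan": [
    {"tx":0,"ty":0.1,"tz":0.03,"wx":0,"wy":0,"wz":0},
    {"tx":0,"ty":0.1,"tz":0,"wx":0,"wy":0,"wz":0},
    {"tx":0,"ty":0,"tz":0,"wx":0,"wy":0,"wz":0}
  ]
}}

```text
time_s: 10.95
ee_pos: [602.1, 176.6, 53.0]
ee_rot: [-179.6, 0.0, 93.6]
force: [-11.1, -0.1, 10.1]
gripper_width: 13.8
gripper_force: 12.0
```

```bash
python3 -c "
from h import *
to(601.5,176,53,93.6)"
```

```text
t 10.95 pos [602.1 176.6  53. ] rot [-1.7963e+02  2.0000e-02  9.3600e+01] F [-11.1  -0.1  10.1] T [-0.09  2.01 -0.04] w 13.8 gf 12.000588923692703
tool shift cm [-0.059 -0.064 -0.003]
wrot rad [-0.0064  0.0003  0.    ]
```

Call:
{"fn": "move_arm", "kwargs": {
  "plan": [
    {"tx":0,"ty":-0.12,"tz":-0.1,"wx":0,"wy":0,"wz":0},
    {"tx":0,"ty":0,"tz":0,"wx":0,"wy":0,"wz":0},
    {"tx":0,"ty":0,"tz":0,"wx":0,"wy":0,"wz":0}
  ]
}}

```text
time_s: 11.2
ee_pos: [602.0, 176.6, 53.0]
ee_rot: [-179.8, 0.0, 93.6]
force: [-5.9, -0.0, 1.7]
gripper_width: 13.8
gripper_force: 12.0
```

Call:
{"fn": "move_arm", "kwargs": {
  "plan": [
    {"tx":0,"ty":0,"tz":0,"wx":0,"wy":0,"wz":0},
    {"tx":0,"ty":0,"tz":0,"wx":0,"wy":0,"wz":0},
    {"tx":0,"ty":0,"tz":0,"wx":0,"wy":0,"wz":0},
    {"tx":0,"ty":0,"tz":0,"wx":0,"wy":0,"wz":0},
    {"tx":0,"ty":0,"tz":0,"wx":0,"wy":0,"wz":0}
  ],
  "gripper": 5
}}

```text
time_s: 11.62
ee_pos: [604.8, 176.9, 53.5]
ee_rot: [179.9, -0.0, 93.6]
force: [-0.2, 0.3, -1.1]
gripper_width: 44.0
gripper_force: 0.0
```

```bash
python3 -c "
from h import *
to(601.5,176,53,93.6)"
```

```text
t 11.6167 pos [604.8 176.9  53.5] rot [ 1.799e+02 -2.000e-02  9.361e+01] F [-0.2  0.3 -1.1] T [-0.08  0.03 -0.06] w 44.0 gf 0.0
tool shift cm [-0.066 -0.332  0.047]
wrot rad [ 0.0017 -0.0003  0.0002]
```

Call:
{"fn": "move_arm", "kwargs": {
  "plan": [
    {"tx":0,"ty":-0.25,"tz":0,"wx":0,"wy":0,"wz":0},
    {"tx":0,"ty":0,"tz":-1,"wx":0,"wy":0,"wz":0},
    {"tx":0,"ty":0,"tz":-2,"wx":0,"wy":0,"wz":0},
    {"tx":0,"ty":0,"tz":-3,"wx":0,"wy":0,"wz":0},
    {"tx":0,"ty":0,"tz":-3,"wx":0,"wy":0,"wz":0},
    {"tx":-3,"ty":-3,"tz":0,"wx":0,"wy":0,"wz":0},
    {"tx":-3,"ty":-3,"tz":0,"wx":0,"wy":0,"wz":0},
    {"tx":-3,"ty":-2.5,"tz":0,"wx":0,"wy":0,"wz":0},
    {"tx":-3,"ty":-2.5,"tz":0,"wx":0,"wy":0,"wz":0},
    {"tx":-3,"ty":-2,"tz":0,"wx":0,"wy":0,"wz":0},
    {"tx":-3,"ty":-1,"tz":0,"wx":0,"wy":0,"wz":0},
    {"tx":-3,"ty":0,"tz":0,"wx":0,"wy":0,"wz":0}
  ]
}}

```text
time_s: 12.62
ee_pos: [473.3, -41.7, 144.2]
ee_rot: [-180.0, -0.0, 93.6]
force: [-0.4, 0.5, -0.7]
gripper_width: 50.2
gripper_force: 0.0
```

```bash
python3 - <<'E'
from h import *
to(601.5,176,53,93.6)
from workcell import grab_frame
s=np.mean([grab_frame("scene")["color"] for _ in range(4)],0); t=np.mean([grab_frame("top")["color"] for _ in range(4)],0)
np.savez("end.npz",s=s,t=t)
R=lambda im:cv2.resize((255*(im/255.)**.5).astype(np.uint8),(400,400),interpolation=cv2.INTER_CUBIC)
cv2.imwrite("pics/end.png",np.hstack([R(s[215:335,340:470]),R(t[150:250,185:285])])[:,:,::-1])
E
```

```text
t 12.6167 pos [473.3 -41.7 144.2] rot [-179.98   -0.     93.63] F [-0.4  0.5 -0.7] T [-0.05  0.01 -0.  ] w 50.2 gf 0.0
tool shift cm [20.916 14.174  9.114]
wrot rad [-0.0003 -0.0001  0.0006]
```

View pics/end.png

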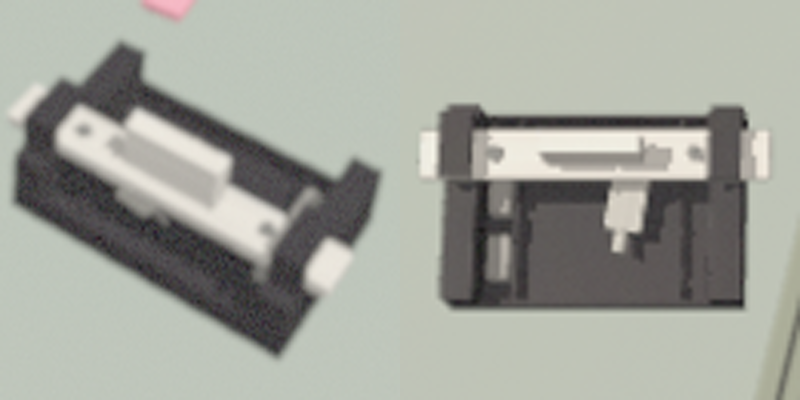

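The last picture shows the bar under both lips and square to the tray, with ends showing at top-crop columns 420–440 and 745–770. The headshell is still in the tray. The wrist also felt even contact with both stops and with the ledges. I'm handing it in.

```bash
python3 -c "
from workcell import env
print(env.job_done())"
```

```text
the job is handed in; nothing more can be done
None
```

The aluminium bar is across both ledges, rib up, under both lips and against both stops, and the job is handed in at about 13 s of the 43 s allowed; the judge's verdict was not shown.

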